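Turn on the egg cooker's key switch

ROBOT

A 7-joint arm with a two-finger parallel gripper is mounted at the origin on the work surface. World frame = base frame: x ahead of the robot, y to its left, z up, the work surface at z = 0. Lengths are in mm, angles in rad, forces in N, time in s.
With the tool pointing down it reaches from about 425 to 1025 mm from the base axis. Payload 3.6 kg.
Tool frame: the origin (TCP) lies between the finger pads; the fingertips stand 19 mm ahead of it and the grasp point (between the pads) is the TCP (env.finger_overhang is the z of the fingertips in the tool frame, in mm); z points along the fingers, y is the direction in which the jaws open and shut (so a half turn about z gives the same grasp; the last joint's range is limited). The gripper opens to 85 mm and grips with 20 to 120 N. Pads are 22 mm wide; open, the fingers measure 114 mm over their backs; the gripper's body (76 mm by 85 mm) begins 54 mm behind the grasp point. The pads swing forward as they close: fully open they stand 13 mm farther back than shut.
Start: joints at [-1.367, 0.591, 0.048, 1.609, -0.033, 0.943, -0.034], TCP at [212.723, 693.094, 250.302] pointing down, gripper open.
Joint ranges: [-2.69, 2.69], [-0.47, 2.24], [-1.27, 1.36], [0.19, 2.51], [-1.53, 4.68], [0.08, 2.07], [-3.09, 3.09]. Speed limits (rad/s): [2.57, 2.57, 3.14, 3.14, 3.14, 3.14, 3.14].

INTERFACE

Orientations are given as a rotation vector (axis times angle).
In Python, from rig import env gives the robot as it stands.
- The arm moves only by the tool step_arm, never from a script. Its argument "moves" is a list of rows, each a list of 7 numbers: the shift along the tool's x, y, z in m, then the turn, a rotation vector about the tool's x, y, z in degrees, then the gripper command: -1 is shut, 1 is fully open, values between are in proportion. In form: [[tx, ty, tz, wx, wy, wz, jaw], ...]. A call has 1 to 5 rows; each row is the pose to reach, as a shift and turn from the pose commanded when the call began, along the tool's axes at that moment; what a row does not reach only later rows make up. A row lasts 1/12 s, in which the tool goes at most 41.7 mm and 7.16 degrees, less where a joint would pass 70% of its speed; a pose out of reach is approached as far as the arm can. A call with a gripper value outside its range is refused whole. The fingers move at their own pace and stop on an object; "squeeze" is the grip in N (left out, the last holds). Time passes only in rows, so rows that repeat a pose let the fingers close. It gives the time, the measured TCP pose, the force and the opening at its end, in the units of the state.
- env.read_state(): the state, without advancing time (a new reading comes with each control period).
- env.grab_frame(name): name is "scene" or "top" or "wrist"; returns a dict with "img" (480x640x3 uint8, blue, green, red), "z_map" (480x640 float32, mm along the optical axis (not along the pixel's ray), 0 where there is no reading), "camera_matrix" (3x3 intrinsics, pixels), "R" (3x3) and "t" (3): a world point X has camera coordinates R X + t. Camera axes: x right, y down, z forward; pixel columns grow to the right and rows downward; lengths in mm; the calibration is good to about 2 mm. A picture is of the moment at which its call begins.
- env.sign_off(): hands the job in, once; it reports no verdict.
Trained networks look in the newest picture that a camera, given by its name, has taken for a name from the list of things; names that differ only in an ending like _2 or _b are one class to them, and where a whole thing is asked for, a point or a joint stands for the part that bears it (a point fixed in the world has none). Each returns a list of dicts, best first, with "confidence" (0 to 1); they miss things now and then, are a little off and sometimes report something else, mostly with a low value. They report only what shows in the picture. A call takes as long as a camera call. They do not tell look-alikes from the thing itself.
- env.cut_out(target, camera): "region" (480x640 bool, what is visible of it) and "rect" ([left, top, width, height] in pixels, round what is visible of it).
The state is a dict: "t": time; "qpos": joint angles; "qvel": joint speeds; "joint_efforts": joint torques, N m; "ee_pos": TCP position; "tool_rot": TCP orientation; "contact_force": force on the tool from outside, world axes, zero at the start; "ft_torque": the same for the moment, N m; "grip_width": opening from 0.0 (shut) to 1.0 (fully open).
Only numpy, scipy, OpenCV 4.12 (cv2) and the standard library are available. Lean on these libraries where they do the work, as an engineer would, in place of code of your own. Each camera call takes 0.05 s, during which the arm holds its last target. There are 200 camera calls.

TASK

An upturned ramekin has been left over the key switch on the bamboo shelf: stack it, still upside down, squarely on the two other upturned ramekins. Then take the flat-headed key out of the bamboo block, push it fully home in the switch's slot and turn it clockwise (seen from above) as far as it goes. Leave the key standing in the switch, leave the ramekin pile where it is, and do not disturb the egg cooker, the salt cellar, the yellow lid or the round-headed key.

Things in the scene. Friction and masses are not known exactly. Their poses are not given: they have to be found in the camera images.
- ramekin_top: White ceramic ramekin left upside down over the key switch, hiding its cylinder. Round, 64 mm diameter, 42 mm high, wall 5 mm, 0.13 kg, closed flat bottom now uppermost. Origin: centre of the mouth plane, which faces down and rests on the switch box's flat top; z up, closed end 42 mm above the origin. Lift it straight up 20 mm or more to clear the cylinder.
- ramekin_mid: Upper of the two other ramekins, same shape, upside down on ramekin_low (they do not nest: each rests on the flat bottom of the one below). Origin: centre of its mouth plane, facing down; z up. Its flat upper face, where ramekin_top is to stand, is 42 mm above the origin.
- ramekin_low: Lowest ramekin of the pile, same shape, upside down on the shelf, whose flat top is 60 mm above the counter. Origin: centre of its mouth plane, at the shelf's surface; z up. Pile, switch box and key block each stand in one of three places: left, middle or right.
- box: White switch box fixed on the shelf, 96 mm (its x) by 76 mm (its y), 50 mm high. Origin: centre of its underside, z up. The steel cylinder comes out of the middle of its top.
- slot (a point): Centre of the key slot's mouth, on the upper face of the steel cylinder (40 mm diameter, rising 12 mm above the box's top). The frame turns with the cylinder: z up, x along the slot's long side, y along its short side. Slot 14.2 by 8.2 mm, 33 mm deep, 2 mm chamfer at the mouth. The key may go in either way round (half a turn apart).
- switch (a joint): Angle of the switch's cylinder in rad: 0 is fully anticlockwise and it grows clockwise seen from above; hard stop at 1.2 (on). It starts anywhere from 0 to 0.3, stays where it is left (no spring) and needs about 0.05 N m to turn. The key has about 0.2 rad of free play in the slot before it drives the cylinder.
- key: Flat-headed steel key, parked upright in the block, 0.05 kg. Origin: centre of the blade's lower end; z up, y width, x thickness. Blade 6 (x) by 12 (y) mm, z 0 to 28; collar 22 mm diameter, z 28 to 33, rests on the block and, fully home, on the cylinder; head 9 (x) by 30 (y) mm, z 33 to 73. Its y goes along the slot's x; fully home, the origin is 28 mm below the slot's mouth.
- spare: The other key in the bamboo block, to be left there: thin square shank, same collar, and a round ball head 24 mm in diameter centred 54 mm above its origin (lower end of the shank). Which of the block's two slots holds which key varies.
- block: Fixed bamboo key block, 44 mm (its x) by 100 mm (its y), 40 mm high, on the shelf. Origin: centre of its underside. Two parking slots in its top, 30 mm to either side of the centre along its y; a parked key's blade sits 28 mm deep in it (slot 8.2 by 14.2 mm), its y along the block's y.
- salt: Bystander: round stainless salt cellar with a hinged cover, closed, 66 mm diameter, 54 mm high, between the work places. Origin: centre of its underside.
- lid: Bystander: round yellow lid lying flat, 80 mm diameter, 8 mm thick, 20 mm high with its small knob, between the work places. Origin: centre of its underside.
- cooker: Bystander: round matte black egg cooker, 150 mm diameter, 150 mm high with its knob, on the right end of the shelf (-y). Origin: centre of its underside, on the shelf's top.
There are look-alikes about, which are no part of the job. Leave any blue or orange look-alike of the ramekin_top alone.

How it is judged:
By the outcome, as a careful person would: the job done as asked, in the order asked, and still so for the second after the job is handed in, with the robot touching nothing.
It also fails if it takes over 72 s, if anything falls off the work surface, if the arm or the gripper's body presses on something with over 40 N, if the wrist force passes 120 N, or if a joint passes its speed limit or range.

## Working session

There is one attempt and no reset: what is moved stays moved. The work goes in short steps, Python scripts to look and compute and a tool call to move; the robot and the scene stay as the last step left them, time stands still between calls to the robot, and variables do not carry over. Pictures are saved under pics/ and viewed, about 8 in all and at most 12, crops included, and the job is handed in when it is done.

Besides the shell and the picture viewer there is one more tool, called after ">>>" as name([rows], argument=value, ...), one row to a line, values as JSON. step_arm: Moves the arm, as the interface text tells. Its arguments: {"type":"object","properties":{"moves":{"type":"array","items":{"type":"array","items":{"type":"number"}}},"squeeze":{"type":"number"}},"required":["moves"]}

```bash
mkdir -p pics; ls; python3 - <<'E'
from rig import env
import cv2,numpy as np
ims=[]
for n in("scene","top"):
    f=env.grab_frame(n); cv2.imwrite(f"pics/{n}0.png",f["img"]); np.savez(f"{n}0.npz",**f)
    print(n,f["t"],f["R"].round(2).tolist())
    for k in("ramekin_top","box","key","spare","block","salt","lid","cooker"):
        for d in env.cut_out(k,n)[:4]: print(k,round(d["confidence"],2),d["rect"])
print(env.read_state())
E
```

```text
pics
scene [   3.43386399 -233.04184121 1634.66030528] [[0.18, 0.98, 0.01], [0.57, -0.1, -0.81], [-0.8, 0.16, -0.58]]
ramekin_top 0.97 [401.2, 350.5, 38.8, 36.9]
ramekin_top 0.95 [415.6, 179.1, 27.1, 25.7]
ramekin_top 0.94 [341.6, 352.4, 34.1, 42.0]
ramekin_top 0.91 [357.6, 212.3, 27.9, 29.0]
box 0.93 [352.2, 228.3, 40.0, 41.7]
box 0.31 [466.3, 230.8, 30.6, 28.4]
key 0.63 [229.4, 227.5, 14.7, 22.7]
spare 0.63 [259.5, 223.9, 11.0, 21.6]
block 0.88 [228.0, 237.0, 47.6, 31.5]
block 0.48 [413.2, 243.4, 35.3, 18.2]
salt 0.71 [292.9, 224.5, 27.7, 35.0]
lid 0.58 [411.9, 244.3, 34.5, 19.3]
lid 0.46 [259.7, 224.8, 8.7, 19.8]
cooker 0.81 [106.4, 221.7, 79.7, 83.3]
top [-106.24798775  537.21755074 1193.47201697] [[0.04, -1.0, 0.0], [-0.97, -0.04, -0.22], [0.22, 0.01, -0.98]]
ramekin_top 0.98 [270.4, 133.8, 21.1, 25.3]
ramekin_top 0.85 [168.3, 332.7, 26.0, 27.2]
ramekin_top 0.81 [305.2, 139.9, 26.7, 27.1]
ramekin_top 0.64 [264.6, 228.9, 27.7, 22.9]
box 0.73 [256.1, 222.3, 41.8, 41.1]
key 0.47 [380.1, 248.1, 14.4, 10.9]
spare 0.37 [361.9, 249.9, 7.4, 8.3]
block 0.65 [355.8, 244.2, 40.6, 20.0]
salt 0.77 [318.5, 241.5, 21.8, 24.6]
lid 0.67 [219.8, 217.3, 23.6, 32.2]
cooker 0.66 [424.3, 205.9, 64.1, 57.5]
{'t': 0.9, 'qpos': array([-1.3664915 ,  0.5911583 ,  0.04840442,  1.60849072, -0.03331468,
        0.94273091, -0.0337215 ]), 'qvel': array([0.00011158, 0.00133061, 0.00113555, 0.00026285, 0.00163071,
       0.00047107, 0.00015786]), 'joint_efforts': array([-9.84782628e-05, -5.48615706e+01,  1.54560663e+00, -1.98541796e+01,
        9.30435432e-03,  1.52783978e-03, -1.91968945e-05]), 'ee_pos': array([212.72714678, 693.09017175, 250.33615755]), 'tool_rot': array([4.66062447e-01, 3.10681343e+00, 2.72936292e-05]), 'contact_force': array([-0.08363437, -0.43107329, -1.01608895]), 'ft_torque': array([ 0.00260106,  0.004264  , -0.02880435]), 'grip_width': 0.9985017372489525}
```

```bash
python3 - <<'E'
import cv2,numpy as np
s=cv2.imread("pics/scene0.png")[150:400,90:530]; t=cv2.imread("pics/top0.png")[110:370,140:500]
a=cv2.resize(s,(800,455),interpolation=cv2.INTER_CUBIC)
cv2.imwrite("pics/a1.png",a)
cv2.imwrite("pics/a2.png",cv2.resize(t,(800,578),interpolation=cv2.INTER_CUBIC))
E
```

```text
(no output)
```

View pics/a1.png

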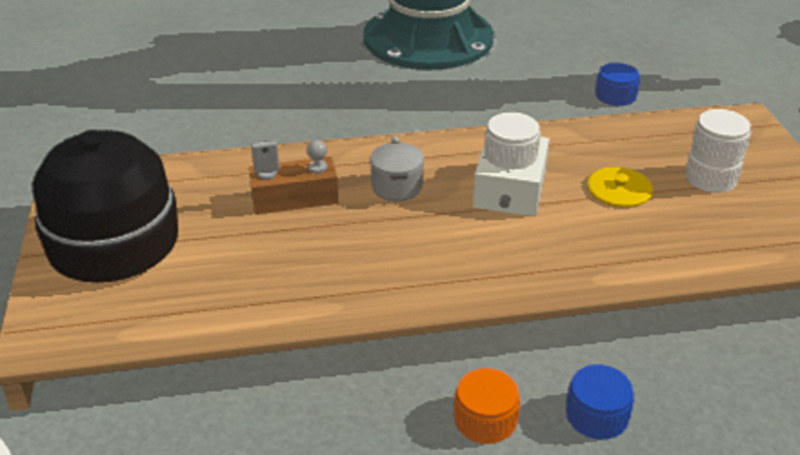

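View pics/a2.png

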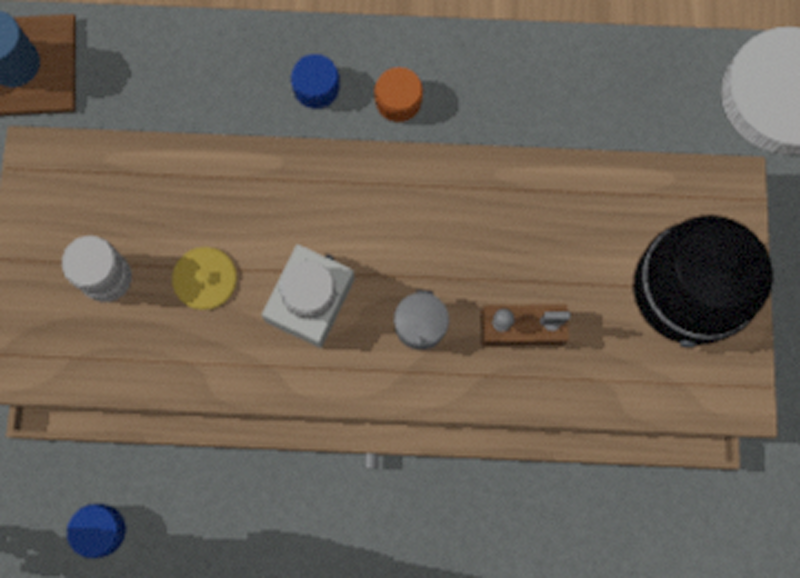

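Scene: the white two-ramekin pile is on the left (top px ~181,228), and the switch box with the white ramekin is in the middle (top px ~278,240). The block is at ~(376,256), with the ball head at ~(366,254) and the flat head at ~(389,254). The blue and orange cups are look-alikes. Next I measure from the depth maps.

```bash
cat > h.py <<'E'
import numpy as np,cv2
from scipy.spatial.transform import Rotation as Ro
def cloud(f):
    z=np.asarray(f["z_map"],float);K=np.asarray(f["camera_matrix"]);v,u=np.mgrid[:480,:640]
    c=np.stack([(u-K[0,2])/K[0,0]*z,(v-K[1,2])/K[1,1]*z,z],-1)
    p=(c-np.asarray(f["t"]))@np.asarray(f["R"]);p[z<=0]=np.nan
    return p
def cloud_sel(p,x,y,z):
    return (p[...,0]>x[0])&(p[...,0]<x[1])&(p[...,1]>y[0])&(p[...,1]<y[1])&(p[...,2]>z[0])&(p[...,2]<z[1])
def proj(f,X):
    c=np.asarray(f["R"])@np.asarray(X,float)+f["t"]; q=np.asarray(f["camera_matrix"])@c; return q[:2]/q[2]
def circ(P):
    c,r=cv2.minEnclosingCircle(P[:,:2].astype(np.float32)); return np.round(c,1),round(r,1)
E
python3 - <<'E'
from h import *
px={"scene":dict(pile=(482,224),top=(374,222),lid=(432,252),salt=(308,240),block=(253,243),key=(236,237),ball=(264,234)),
"top":dict(pile=(181,228),top=(278,240),lid=(230,235),salt=(328,254),block=(376,255),key=(389,254),ball=(366,254))}
for n in px:
    f=dict(np.load(f"{n}0.npz"));p=cloud(f)
    for k,(u,v) in px[n].items(): print(n,k,p[v,u].round(0))
    q=p[280:300,200:400] if n=="top" else p[290:300,200:400]
    print("shelf z",np.nanmedian(q[...,2]))
    c={k:p[v,u] for k,(u,v) in px[n].items()}
    for k,zr,w in(("pile",(134,155),45),("top",(142,162),45),("box",(102,118),75),("salt",(95,130),45),("lid",(63,90),55),("block",(92,106),75),("heads",(110,185),75)):
        x,y=c[{"box":"top","heads":"block"}.get(k,k)][:2]
        m=cloud_sel(p,(x-w,x+w),(y-w,y+w),zr);P=p[m]
        if len(P)<5: print(k,len(P));continue
        print(n,k,len(P),"circ",circ(P),"zmed",np.median(P[:,2]).round(1),"rect",[np.round(a,2) for a in cv2.minAreaRect(P[:,:2].astype(np.float32))])
        if k=="heads":
            l=P[:,1]>c["block"][1]
            for s in(l,~l): print(P[s].mean(0).round(0),P[s].min(0).round(0),P[s].max(0).round(0))
E
```

```text
scene pile [561. 240. 137.]
scene top [535.   4. 151.]
scene lid [549. 141.  65.]
scene salt [ 519. -135.  109.]
scene block [ 500. -252.  102.]
scene key [ 503. -287.  123.]
scene ball [ 507. -228.  127.]
shelf z 59.53030021890879
scene pile 405 circ (array([543.7, 257.7]), 33.2) zmed 142.9 rect [array([545.99, 256.75]), array([56.61, 59.91]), np.float64(89.59)]
scene top 444 circ (array([524.2,   1.6]), 31.9) zmed 151.1 rect [array([525.41,   1.98]), array([59.68, 61.53]), np.float64(48.74)]
scene box 518 circ (array([524.5,   4.8]), 61.3) zmed 109.3 rect [array([524.92,   3.87]), array([76.4, 99.5]), np.float64(67.15)]
scene salt 482 circ (array([ 502.7, -134.2]), 34.4) zmed 108.3 rect [array([ 505.59, -133.11]), array([61.69, 64.25]), np.float64(0.1)]
scene lid 603 circ (array([552. , 129.5]), 55.6) zmed 67.3 rect [array([548.67, 137.1 ]), array([83.87, 94.71]), np.float64(4.04)]
scene block 601 circ (array([ 503.4, -257.9]), 53.5) zmed 99.6 rect [array([ 500.54, -258.06]), array([49.22, 99.75]), np.float64(2.94)]
scene heads 326 circ (array([ 500.3, -259.4]), 43.5) zmed 129.6 re
[... 765 characters left out ...]
ay([77.13, 96.67]), np.float64(66.96)]
top salt 483 circ (array([ 501.3, -134. ]), 35.4) zmed 110.3 rect [array([ 498.89, -132.31]), array([64.47, 64.58]), np.float64(32.37)]
top lid 754 circ (array([543.8, 138.1]), 75.1) zmed 67.9 rect [array([541.1 , 138.38]), array([109.42, 109.64]), np.float64(0.19)]
top block 484 circ (array([ 500.8, -258.1]), 53.9) zmed 100.5 rect [array([ 500.03, -258.17]), array([ 45.04, 100.53]), np.float64(3.69)]
top heads 131 circ (array([ 497.9, -259.7]), 42.5) zmed 136.8 rect [array([ 496.8 , -259.56]), array([84.82, 21.74]), np.float64(86.69)]
[ 497. -227.  135.] [ 488. -238.  124.] [ 510. -217.  142.]
[ 500. -286.  136.] [ 497. -302.  110.] [ 505. -273.  148.]
```

>>> step_arm([
  [-0.025,-0.0285,0,0,0,0,1],
  [-0.05,-0.057,0,0,0,0,1],
  [-0.075,-0.0855,0,0,0,0,1],
  [-0.1,-0.114,0,0,0,0,1],
  [-0.125,-0.1425,0,0,0,0,1],
])

```text
t: 1.32
ee_pos: [291.0, 518.6, 250.4]
tool_rot: [0.465, 3.107, 0.001]
contact_force: [-0.2, -0.2, 0.2]
grip_width: 0.997
```

>>> step_arm([
  [-0.025,-0.0285,0,0,0,0,1],
  [-0.05,-0.057,0,0,0,0,1],
  [-0.075,-0.0855,0,0,0,0,1],
  [-0.1,-0.114,0,0,0,0,1],
  [-0.125,-0.1425,0,0,0,0,1],
])

```text
t: 1.73
ee_pos: [368.7, 345.7, 250.7]
tool_rot: [0.466, 3.106, 0.001]
contact_force: [1.0, -0.1, -0.1]
grip_width: 0.999
```

>>> step_arm([
  [-0.025,-0.0285,0,0,0,0,1],
  [-0.05,-0.057,0,0,0,0,1],
  [-0.075,-0.0855,0,0,0,0,1],
  [-0.1,-0.114,0,0,0,0,1],
  [-0.125,-0.1425,0,0,0,0,1],
])

```text
t: 2.15
ee_pos: [446.4, 172.7, 250.7]
tool_rot: [0.466, 3.106, 0.001]
contact_force: [0.7, 1.0, 0.2]
grip_width: 1.0
```

>>> step_arm([
  [-0.025,-0.0285,0,0,0,0,1],
  [-0.05,-0.057,0,0,0,0,1],
  [-0.075,-0.0855,0,0,0,0,1],
  [-0.1,-0.114,0,0,0,0,1],
  [-0.125,-0.1425,0,0,0,0,1],
])

```text
t: 2.57
ee_pos: [524.1, -0.3, 250.7]
tool_rot: [0.466, 3.106, 0.001]
contact_force: [1.1, 0.1, 0.3]
grip_width: 1.001
```

>>> step_arm([
  [0,0,0,0,0,7,1],
  [0,0,0,0,0,14,1],
  [0,0,0,0,0,21,1],
  [0,0,0,0,0,28,1],
  [0,0,0,0,0,35,1],
])

```text
t: 2.98
ee_pos: [523.7, 1.3, 250.5]
tool_rot: [1.388, 2.818, 0.001]
contact_force: [-0.2, -0.6, 0.6]
grip_width: 0.997
```

>>> step_arm([
  [0,0,0,0,0,7,1],
  [0,0,0,0,0,14,1],
  [0,0,0,0,0,21,1],
  [0,0,0,0,0,28,1],
  [0,0,0,0,0,35,1],
])

```text
t: 3.4
ee_pos: [523.7, 1.6, 250.6]
tool_rot: [2.17, 2.271, 0.001]
contact_force: [-1.0, -0.2, 0.0]
grip_width: 1.0
```

```bash
python3 - <<'E'
from rig import env
from h import *
f=env.grab_frame("wrist");cv2.imwrite("pics/w1.png",f["img"]);p=cloud(f);s=env.read_state()
print(s["ee_pos"],s["tool_rot"], "cam at",-np.asarray(f["R"]).T@f["t"],s["qpos"].round(2))
for zr in((144,160),(104,116)):
    P=p[cloud_sel(p,(430,620),(-90,90),zr)]
    print(len(P),np.median(P[:,2]) if len(P) else 0,circ(P) if len(P) else 0,cv2.minAreaRect(P[:,:2].astype(np.float32)) if len(P) else 0)
E
```

```text
[523.69762058   1.7384883  250.45194458] [2.17406988e+00 2.26737199e+00 4.31829806e-04] cam at [520.73844351  72.74841666 373.51374605] [-0.48  0.37  0.51  2.08 -0.26  0.75  0.24]
5908 151.20527128260255 (array([523.1,   3.7]), 31.3) ((523.3014526367188, 3.8347244262695312), (60.84577560424805, 60.954959869384766), 34.50050735473633)
4937 109.24072463350045 (array([524.8,   5.2]), 60.9) ((524.5709838867188, 4.690364837646484), (76.42564392089844, 96.35230255126953), 67.2728500366211)
```

View pics/w1.png

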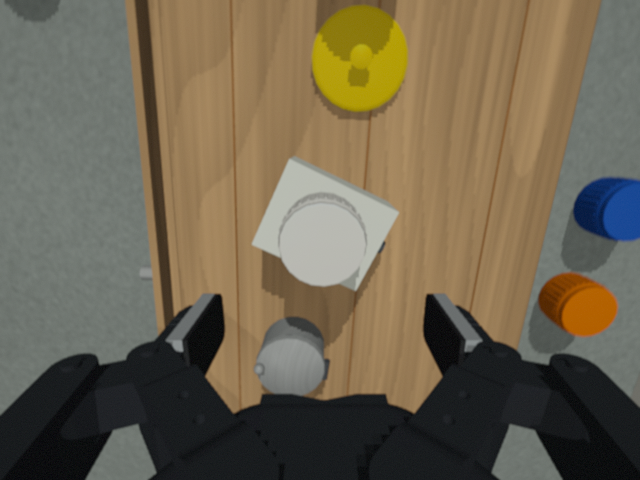

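The wrist view shows the white ramekin on the box at px (323,240), centred at (523,3.7) with its top at z≈151. It's the only one on the box, and the blue and orange cups lie off the shelf. Descending.

>>> step_arm([
  [0.002,-0.0005,0.035,0,0,2.5,1],
  [0.002,-0.0005,0.07,0,0,2.5,1],
  [0.002,-0.0005,0.095,0,0,2.5,1],
  [0.002,-0.0005,0.113,0,0,2.5,1],
  [0.002,-0.0005,0.113,0,0,2.5,1],
])

```text
t: 3.87
ee_pos: [520.6, 3.8, 134.3]
tool_rot: [-2.207, -2.23, 0.008]
contact_force: [-1.5, -0.1, 0.4]
grip_width: 0.997
```

>>> step_arm([
  [0,0,0,0,0,0,-1],
  [0,0,0,0,0,0,-1],
  [0,0,0,0,0,0,-1],
  [0,0,0,0,0,0,-1],
  [0,0,0,0,0,0,-1],
], squeeze=35)

```text
t: 4.28
ee_pos: [524.0, 3.4, 138.7]
tool_rot: [2.211, 2.229, 0.004]
contact_force: [0.1, -1.1, 5.0]
grip_width: 0.745
```

>>> step_arm([
  [0,0,0,0,0,0,-1],
  [0,0,0,0,0,0,-1],
  [0,0,0,0,0,0,-1],
  [0,0,0,0,0,0,-1],
  [0,0,0,0,0,0,-1],
])

```text
t: 4.7
ee_pos: [524.0, 3.4, 138.7]
tool_rot: [2.212, 2.229, 0.003]
contact_force: [-0.6, -0.1, 6.7]
grip_width: 0.745
```

>>> step_arm([
  [0,0,-0.01,0,0,0,-1],
  [0,0,-0.035,0,0,0,-1],
  [0,0,-0.06,0,0,0,-1],
  [0,0,-0.085,0,0,0,-1],
  [0,0,-0.085,0,0,0,-1],
])

```text
t: 5.12
ee_pos: [525.6, 3.1, 226.9]
tool_rot: [2.209, 2.226, 0.011]
contact_force: [1.4, -0.2, -1.5]
grip_width: 0.743
```

>>> step_arm([
  [0.033,0.004,0,0,0,0,-1],
  [0.066,0.008,0,0,0,0,-1],
  [0.099,0.012,0,0,0,0,-1],
  [0.132,0.016,0,0,0,0,-1],
  [0.155,0.02,0,0,0,0,-1],
])

```text
t: 5.53
ee_pos: [540.8, 162.6, 221.8]
tool_rot: [-2.208, -2.233, -0.0]
contact_force: [-0.9, 0.3, -2.1]
grip_width: 0.744
```

>>> step_arm([
  [0,0,0,0,0,0,-1],
  [0,0,0,0,0,0,-1],
  [0,0,0,0,0,0,-1],
])

```text
t: 5.78
ee_pos: [541.0, 157.7, 221.9]
tool_rot: [-2.213, -2.23, 0.003]
contact_force: [-0.5, -0.7, -1.6]
grip_width: 0.741
```

```bash
python3 - <<'E'
from rig import env
from h import *
f=env.grab_frame("wrist");cv2.imwrite("pics/w2.png",f["img"]);np.savez("w2.npz",**f);p=cloud(f);s=env.read_state()
t=env.grab_frame("top");cv2.imwrite("pics/t2.png",t["img"]);np.savez("t2.npz",**t);pt=cloud(t)
print(s["ee_pos"],s["tool_rot"],s["contact_force"],s["grip_width"],s["qpos"].round(2))
e=s["ee_pos"]
for nm,q in(("wrist",p),("top",pt)):
    P=q[cloud_sel(q,(490,600),(215,310),(138,152))]; print(nm,"mid",len(P),np.median(P[:,2]),circ(P),cv2.minAreaRect(P[:,:2].astype(np.float32)))
    P=q[cloud_sel(q,(490,600),(215,310),(95,108))]; print(nm,"low rim",len(P))
    P=q[cloud_sel(q,(e[0]-30,e[0]+30),(e[1]-36,e[1]+36),(228,248))]; print(nm,"held",len(P),P[:,2].mean() if len(P) else 0,circ(P) if len(P) else 0)
P=pt[cloud_sel(pt,(495,550),(-30,40),(114,132))];print("cyl",len(P),np.median(P[:,2]),circ(P))
b=t["img"]; 
E
```

```text
[541.04662094 156.977592   222.02932139] [ 2.21486651  2.22788873 -0.00251086] [-0.35893762 -0.54620052 -1.51518463] 0.7424140910980273 [-0.72  0.47  0.49  2.02 -0.32  0.74 -0.03]
wrist mid 10275 143.22763720220033 (array([544.3, 261.1]), 30.7) ((543.952392578125, 260.75592041015625), (60.128963470458984, 60.40254592895508), 57.804786682128906)
wrist low rim 0
wrist held 18111 234.19006044690562 (array([541.4, 158.1]), 31.1)
top mid 276 144.21605516344135 (array([542. , 258.5]), 30.2) ((537.9078369140625, 249.61895751953125), (37.22169494628906, 59.32865905761719), 65.35010528564453)
top low rim 30
top held 197 234.89980041518683 (array([539.1, 152.7]), 31.1)
cyl 186 121.61469335943613 (array([516.8,   6.4]), 34.9)
```

>>> step_arm([
  [0.035,0.0036,0,0,0,0,-1],
  [0.07,0.0036,0,0,0,0,-1],
  [0.095,0.0036,0,0,0,0,-1],
  [0.103,0.0036,0,0,0,0,-1],
  [0.103,0.0036,0,0,0,0,-1],
])

```text
t: 6.3
ee_pos: [544.1, 263.8, 222.0]
tool_rot: [-2.209, -2.233, -0.001]
contact_force: [0.9, 0.2, -0.8]
grip_width: 0.742
```

>>> step_arm([
  [0,0,0.012,0,0,0,-1],
  [0,0,0.024,0,0,0,-1],
  [0,0,0.034,0,0,0,-1],
  [0,0,0.04,0,0,0,-1],
  [0,0,0.04,0,0,0,-1],
])

```text
t: 6.72
ee_pos: [543.2, 259.7, 180.0]
tool_rot: [-2.215, -2.227, 0.007]
contact_force: [-0.3, -0.1, -2.0]
grip_width: 0.743
```

>>> step_arm([
  [0,0,0,0,0,0,-1],
  [0,0,0,0,0,0,-1],
  [0,0,0,0,0,0,-1],
])

```text
t: 6.97
ee_pos: [545.0, 261.6, 182.8]
tool_rot: [2.213, 2.229, 0.002]
contact_force: [0.0, 0.6, -1.7]
grip_width: 0.742
```

```bash
python3 - <<'E'
from rig import env
from h import *
t=env.grab_frame("top");pt=cloud(t);s=env.read_state();sc=env.grab_frame("scene");ps=cloud(sc)
print(s["ee_pos"],s["tool_rot"],s["contact_force"],s["grip_width"])
a=t["img"][195:265,140:230];b=sc["img"][175:265,440:530]
cv2.imwrite("pics/m3.png",np.hstack([cv2.resize(a,(400,400),interpolation=cv2.INTER_CUBIC),cv2.resize(b,(400,400),interpolation=cv2.INTER_CUBIC)]))
E
```

```text
[544.95869673 261.71041289 182.86418776] [2.21268308e+00 2.22964104e+00 1.77029086e-03] [ 0.38860648 -0.19601832 -0.95791209] 0.7413433023668454
```

View pics/m3.png

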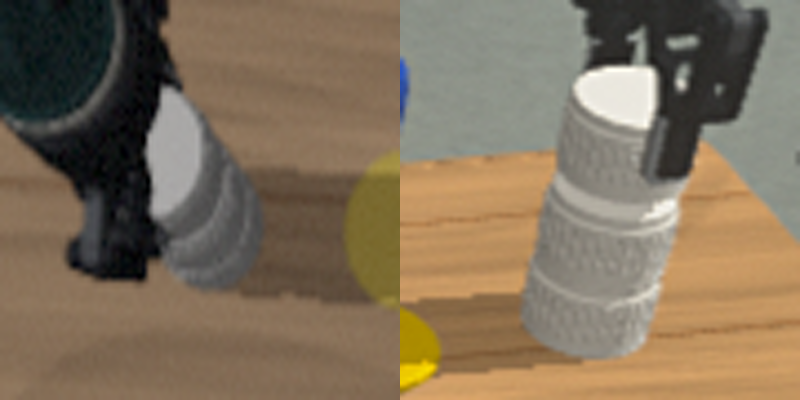

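>>> step_arm([
  [-0.0018,-0.0006,0.003,0,0,0,-1],
  [-0.0018,-0.0006,0.006,0,0,0,-1],
  [-0.0018,-0.0006,0.008,0,0,0,-1],
  [-0.0018,-0.0006,0.008,0,0,0,-1],
  [-0.0018,-0.0006,0.008,0,0,0,-1],
])

```text
t: 7.48
ee_pos: [543.7, 259.8, 174.0]
tool_rot: [-2.213, -2.23, 0.001]
contact_force: [-0.6, -0.2, -1.3]
grip_width: 0.74
```

>>> step_arm([
  [0,0,0.0005,0,0,0,-1],
  [0,0,0.001,0,0,0,-1],
  [0,0,0.001,0,0,0,-1],
  [0,0,0.001,0,0,0,-1],
])

```text
t: 7.82
ee_pos: [544.0, 259.9, 173.3]
tool_rot: [2.213, 2.23, 0.0]
contact_force: [-0.1, 0.1, -1.7]
grip_width: 0.741
```

>>> step_arm([
  [0,0,0.0005,0,0,0,-1],
  [0,0,0.001,0,0,0,-1],
  [0,0,0.001,0,0,0,-1],
])

```text
t: 8.07
ee_pos: [544.1, 259.9, 172.8]
tool_rot: [-2.213, -2.23, -0.001]
contact_force: [-1.2, -0.6, 2.3]
grip_width: 0.744
```

```bash
python3 - <<'E'
from rig import env
from h import *
s=env.read_state();print(s["ee_pos"],s["contact_force"])
t=env.grab_frame("scene")
cv2.imwrite("pics/m4.png",cv2.resize(t["img"][175:275,435:535],(600,600),interpolation=cv2.INTER_CUBIC))
E
```

```text
[544.11661776 259.87128574 172.77473008] [-1.24018598 -0.58326681  2.27281512]
```

View pics/m4.png

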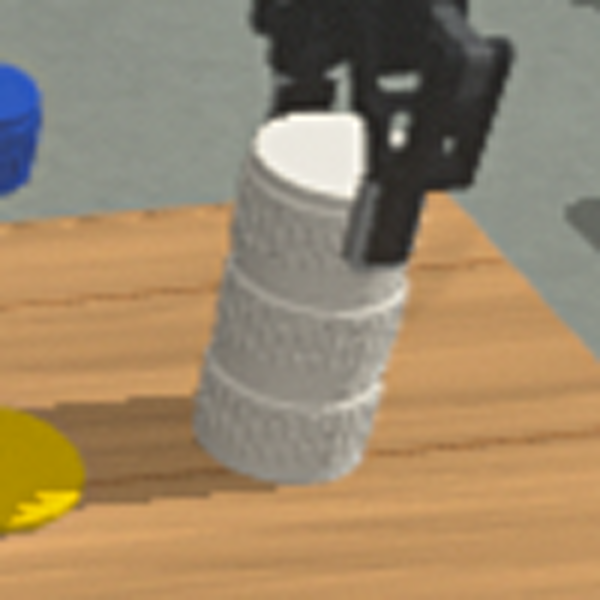

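Contact is felt (force went from −1.5 to +2.3 N), and the crop shows the ramekin's left edge in line with the two below. Releasing and rising.

>>> step_arm([
  [0,0,0,0,0,0,-0.2],
  [0,0,0,0,0,0,0.6],
  [0,0,0,0,0,0,1],
  [0,0,0,0,0,0,1],
  [0,0,0,0,0,0,1],
])

```text
t: 8.53
ee_pos: [544.0, 259.9, 172.2]
tool_rot: [2.213, 2.23, 0.0]
contact_force: [0.4, 0.1, 0.8]
grip_width: 1.0
```

>>> step_arm([
  [0,0,0,0,0,0,1],
  [0,0,-0.01,0,0,0,1],
  [0,0,-0.035,0,0,0,1],
  [0,0,-0.07,0,0,0,1],
  [0,0,-0.1,0,0,0,1],
])

```text
t: 8.95
ee_pos: [543.9, 259.5, 274.1]
tool_rot: [2.213, 2.229, -0.001]
contact_force: [0.8, 0.7, -0.2]
grip_width: 1.004
```

>>> step_arm([
  [-0.04,-0.003,0,0,0,0,1],
  [-0.08,-0.006,0,0,0,0,1],
  [-0.1,-0.009,0,0,0,0,1],
  [-0.1,-0.009,0,0,0,0,1],
  [-0.1,-0.009,0,0,0,0,1],
])

```text
t: 9.37
ee_pos: [535.8, 158.1, 273.3]
tool_rot: [2.217, 2.226, 0.002]
contact_force: [0.4, -0.1, -0.0]
grip_width: 0.995
```

```bash
python3 - <<'E'
from rig import env
from h import *
f=env.grab_frame("wrist");p=cloud(f);s=env.read_state()
t=env.grab_frame("top");pt=cloud(t);sc=env.grab_frame("scene");ps=cloud(sc)
print(s["ee_pos"],s["tool_rot"],s["contact_force"],s["grip_width"])
for nm,q in(("wrist",p),("top",pt),("scene",ps)):
    P=q[cloud_sel(q,(490,600),(210,310),(178,196))]; print(nm,"top",len(P),np.median(P[:,2]),circ(P),cv2.minAreaRect(P[:,:2].astype(np.float32)))
E
```

```text
[535.91692544 159.98507455 273.00366469] [-2.21356025 -2.22899816 -0.0023011 ] [-0.07108168  1.01593839  0.4833282 ] 1.0019503057539731
wrist top 9380 185.19853408394349 (array([544.3, 259.1]), 31.3) ((544.2171630859375, 258.6998596191406), (61.21232223510742, 61.0822639465332), 31.51764488220215)
top top 265 185.994099539788 (array([538.5, 254.1]), 28.5) ((536.1787109375, 247.17105102539062), (36.891761779785156, 54.783668518066406), 73.84210205078125)
scene top 399 184.8948059725485 (array([544.7, 258.5]), 32.9) ((545.9415283203125, 257.9141540527344), (61.15269088745117, 62.04685974121094), 26.35597038269043)
```

The ramekin sits at (544.2,259), top z≈186, within 1–2 mm of the pile in both views. Next, look at the uncovered switch.

>>> step_arm([
  [-0.04,-0.002,0,0,0,0,1],
  [-0.08,-0.004,0,0,0,0,1],
  [-0.12,-0.006,0,0,0,0,1],
  [-0.16,-0.008,0,0,0,0,1],
  [-0.2,-0.01,0,0,0,0,1],
])

```text
t: 9.93
ee_pos: [527.7, -40.2, 272.3]
tool_rot: [2.209, 2.234, 0.001]
contact_force: [1.1, -0.2, -0.9]
grip_width: 0.999
```

>>> step_arm([
  [-0.015,-0.002,0.02,0,0,0,1],
  [-0.025,-0.002,0.03,0,0,0,1],
  [-0.025,-0.002,0.03,0,0,0,1],
  [-0.025,-0.002,0.03,0,0,0,1],
  [-0.025,-0.002,0.03,0,0,0,1],
])

```text
t: 10.35
ee_pos: [526.4, -63.4, 242.6]
tool_rot: [-2.21, -2.233, -0.001]
contact_force: [0.1, 0.7, 0.3]
grip_width: 0.999
```

```bash
python3 - <<'E'
from rig import env
from h import *
f=env.grab_frame("wrist");p=cloud(f);s=env.read_state();np.savez("w5.npz",**f)
print(s["ee_pos"],s["tool_rot"],s["qpos"].round(2))
print(f["camera_matrix"])
P=p[cloud_sel(p,(495,555),(-30,40),(118,128))];print("cyl",len(P),np.median(P[:,2]),circ(P),cv2.minAreaRect(P[:,:2].astype(np.float32)))
P=p[cloud_sel(p,(430,620),(-90,90),(104,114))];print("box",cv2.minAreaRect(P[:,:2].astype(np.float32)))
u,v=proj(f,(524,4.5,122)).astype(int);print(u,v)
c=f["img"][v-50:v+50,u-50:u+50];cv2.imwrite("pics/w5.png",cv2.resize(c,(600,600),interpolation=cv2.INTER_CUBIC))
# slot: points deep or dark inside cylinder
d=np.hypot(p[...,0]-524,p[...,1]-4.5)<16
g=cv2.cvtColor(f["img"],cv2.COLOR_BGR2GRAY)
for nm,m in(("deep",d&(p[...,2]<117)),("dark",d&(g<0.6*np.median(g[d])))):
    ys,xs=np.nonzero(m)
    if len(xs)<5: print(nm,len(xs));continue
    # pixels to plane z=122
    K=f["camera_matrix"];R=np.asarray(f["R"]);C=-R.T@f["t"]
    r=(np.linalg.inv(K)@np.stack([xs,ys,np.ones(len(xs))]).astype(float)).T@R
    Q=C+r*((122-C[2])/r[:,2:]);
    print(nm,len(xs),Q.mean(0),cv2.minAreaRect(Q[:,:2].astype(np.float32)))
E
```

```text
[526.481856   -63.35830274 242.76645231] [2.20889705e+00 2.23345065e+00 1.85449788e-03] [-0.38  0.4   0.55  2.07 -0.31  0.75  0.37]
[[336.96429996   0.         323.4674812 ]
 [  0.         336.96429996 237.92752074]
 [  0.           0.           1.        ]]
cyl 2244 120.96485431293345 (array([525.7,   4.4]), 21.1) ((524.4927368164062, 4.807887077331543), (38.23854446411133, 37.96743392944336), 0.43466758728027344)
box ((524.4067993164062, 4.75408935546875), (76.29193878173828, 96.32861328125), 67.12054443359375)
320 145
deep 304 [524.5715208    4.96499416 122.        ] ((524.5317993164062, 4.789719581604004), (24.676353454589844, 24.79785919189453), 12.414947509765625)
dark 3
```

View pics/w5.png

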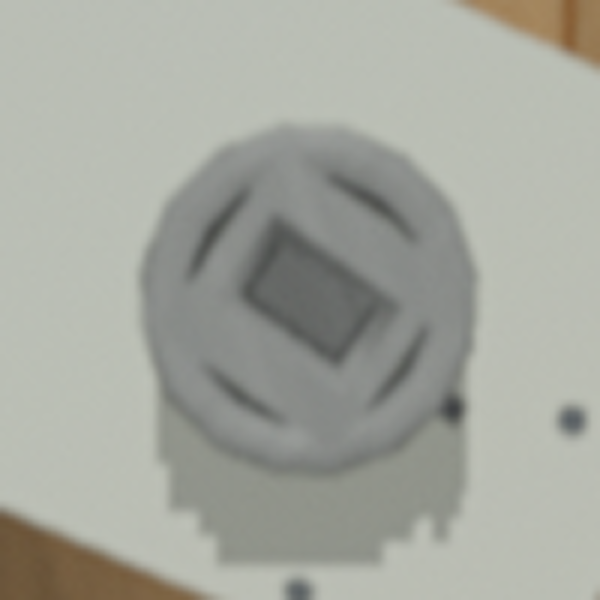

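```bash
python3 - <<'E'
from h import *
f=dict(np.load("w5.npz"));c0=np.array([524.5,4.8]);S=10
g=f["img"]
w=np.array([[-20,-20],[20,-20],[20,20],[-20,20]])
src=np.float32([proj(f,(*(c0+d),122)) for d in w]);dst=np.float32([[(d[0]+20)*S,(20-d[1])*S] for d in w])
r=cv2.warpPerspective(g,cv2.getPerspectiveTransform(src,dst),(400,400),flags=cv2.INTER_CUBIC)
gr=cv2.cvtColor(r,cv2.COLOR_BGR2GRAY);cv2.imwrite("pics/r5.png",r)
for th in(95,105,115,125,135):
    m=(gr<th).astype(np.uint8);n,l,st,ce=cv2.connectedComponentsWithStats(m)
    k=l[200,200]
    if k==0: print(th,"none",gr[200,200]);continue
    P=np.argwhere(l==k)[:,::-1].astype(np.float32);P=np.stack([P[:,0]/S-20+c0[0],20-P[:,1]/S+c0[1]],1)
    ev=np.linalg.eigh(np.cov(P.T))[1][:,1]
    print(th,len(P),P.mean(0).round(1),cv2.minAreaRect(P),"pca deg",np.degrees(np.arctan2(ev[1],ev[0])).round(1))
p=cloud(dict(np.load("top0.npz")));P=p[cloud_sel(p,(400,700),(-600,-340),(150,200))];print("cooker",circ(P))
E
```

```text
95 none 104Traceback (most recent call last):
  File "<stdin>", line 14, in <module>
cv2.error: OpenCV(4.12.0) /io/opencv/modules/imgproc/src/convhull.cpp:143: error: (-215:Assertion failed) total >= 0 && (depth == CV_32F || depth == CV_32S) in function 'convexHull'
```

>>> step_arm([
  [-0.04,-0.005,0,0,0,0,1],
  [-0.08,-0.01,0,0,0,0,1],
  [-0.12,-0.015,0,0,0,0,1],
  [-0.16,-0.02,0,0,0,0,1],
  [-0.2,-0.0235,0,0,0,0,1],
])

```text
t: 10.82
ee_pos: [504.3, -265.6, 243.1]
tool_rot: [2.208, 2.233, 0.002]
contact_force: [0.1, -0.2, -0.1]
grip_width: 0.999
```

>>> step_arm([
  [-0.025,-0.001,0,0,0,-4,1],
  [-0.025,-0.001,0,0,0,-4,1],
  [-0.025,-0.001,0,0,0,-4,1],
  [-0.025,-0.001,0,0,0,-4,1],
  [-0.025,-0.001,0,0,0,-4,1],
])

```text
t: 11.23
ee_pos: [503.7, -288.0, 242.3]
tool_rot: [-2.129, -2.309, -0.002]
contact_force: [0.1, 0.2, -0.3]
grip_width: 1.001
```

```bash
python3 - <<'E'
from rig import env
from h import *
f=env.grab_frame("wrist");p=cloud(f);s=env.read_state();np.savez("w6.npz",**f)
print(s["ee_pos"],s["tool_rot"],s["qpos"].round(2))
for nm,zr in(("blk",(95,104)),("heads",(112,150)),("tops",(139,150))):
    P=p[cloud_sel(p,(440,560),(-340,-190),zr)]
    print(nm,len(P),np.median(P[:,2]),[np.round(a,2) for a in cv2.minAreaRect(P[:,:2].astype(np.float32))],P.min(0).round(1),P.max(0).round(1))
    if nm=="heads":
        for sel in(P[:,1]>-258,P[:,1]<-258): print(P[sel].mean(0).round(1),[np.round(a,2) for a in cv2.minAreaRect(P[sel][:,:2].astype(np.float32))])
u,v=proj(f,(500,-258,120)).astype(int);print(u,v)
c=f["img"][max(v-100,0):v+100,u-100:u+100];cv2.imwrite("pics/w6.png",cv2.resize(c,(600,600*c.shape[0]//c.shape[1]),interpolation=cv2.INTER_CUBIC))
cv2.imwrite("pics/w6.png",np.hstack([cv2.resize(c,(400,400)),cv2.imread("pics/r5.png")]))
E
```

```text
[ 503.59755652 -287.96847802  242.25036474] [-2.12884520e+00 -2.30920476e+00 -1.56312069e-03] [ 0.06  0.46  0.52  1.96 -0.32  0.79  0.85]
blk 5435 99.25567585497454 [array([ 501.13, -258.26]), array([ 44.17, 100.38]), np.float64(3.18)] [ 477.  -308.9   96.9] [ 525.5 -207.2  104. ]
heads 1582 135.61627781979868 [array([ 501.72, -259.29]), array([22.74, 85.56]), np.float64(4.35)] [ 487.8 -302.2  112.2] [ 510.9 -216.4  146.3]
[ 499.4 -227.6  133.5] [array([ 499.34, -228.  ]), array([22.78, 22.75]), np.float64(4.74)]
[ 502.6 -284.7  140.7] [array([ 502.8 , -287.34]), array([ 9.21, 29.49]), np.float64(3.97)]
tops 528 143.6538191697876 [array([ 502.85, -287.47]), array([ 9.11, 29.19]), np.float64(4.37)] [ 498.  -302.2  139. ] [ 507.7 -273.   146.3]
321 198
```

View pics/w6.png

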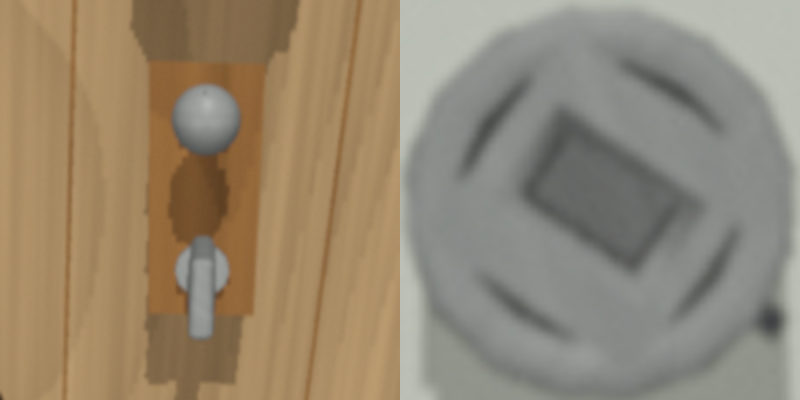

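Flat-headed key: the thin plate at left-crop (201,290), world (502.8,−287.5), with its top at 145 and sides 9×29 mm, as specified. The ball head at (206,118) is the spare. The slot's long axis lies at about −36° in the world frame. Grasping the flat key.

>>> step_arm([
  [0.0005,-0.0008,0.035,0,0,1,0.2],
  [0.0005,-0.0008,0.07,0,0,1,0],
  [0.0005,-0.0008,0.095,0,0,1,0],
  [0.0005,-0.0008,0.112,0,0,1,0],
  [0.0005,-0.0008,0.113,0,0,1,0],
])

```text
t: 11.7
ee_pos: [500.4, -286.7, 126.0]
tool_rot: [-2.146, -2.285, 0.002]
contact_force: [-1.1, 0.7, 0.9]
grip_width: 0.499
```

>>> step_arm([
  [0,0,0,0,0,0,0],
  [0,0,0,0,0,0,0],
  [0,0,0,0,0,0,-0.3],
])

```text
t: 11.95
ee_pos: [503.0, -290.3, 130.8]
tool_rot: [2.151, 2.286, 0.001]
contact_force: [-0.0, 0.5, -0.1]
grip_width: 0.376
```

>>> step_arm([
  [0,0,0,0,0,0,-0.6],
  [0,0,0,0,0,0,-1],
  [0,0,0,0,0,0,-1],
  [0,0,0,0,0,0,-1],
  [0,0,0,0,0,0,-1],
], squeeze=40)

```text
t: 12.37
ee_pos: [502.6, -290.4, 130.6]
tool_rot: [2.153, 2.286, 0.002]
contact_force: [0.1, 1.1, 6.1]
grip_width: 0.1
```

>>> step_arm([
  [0,0,0,0,0,0,-1],
  [0,0,0,0,0,0,-1],
  [0,0,0,0,0,0,-1],
])

```text
t: 12.62
ee_pos: [502.6, -290.4, 130.6]
tool_rot: [2.153, 2.286, 0.002]
contact_force: [-1.2, 0.7, 6.2]
grip_width: 0.099
```

>>> step_arm([
  [0,0,-0.012,0,0,0,-1],
  [0,0,-0.03,0,0,0,-1],
  [0,0,-0.055,0,0,0,-1],
  [0,0,-0.08,0,0,0,-1],
  [0,0,-0.085,0,0,0,-1],
])

```text
t: 13.03
ee_pos: [503.4, -291.8, 218.6]
tool_rot: [2.15, 2.281, 0.003]
contact_force: [0.7, -0.6, -0.7]
grip_width: 0.097
```

>>> step_arm([
  [0.037,0.002,0,0,0,0,-1],
  [0.074,0.004,0,0,0,0,-1],
  [0.111,0.006,0,0,0,0,-1],
  [0.148,0.008,0,0,0,0,-1],
  [0.185,0.008,0,0,0,0,-1],
])

```text
t: 13.45
ee_pos: [498.4, -103.3, 214.4]
tool_rot: [2.154, 2.287, 0.0]
contact_force: [1.7, 0.8, 0.2]
grip_width: 0.103
```

>>> step_arm([
  [0.025,0.002,0,0,0,0,-1],
  [0.04,0.004,0,0,0,0,-1],
  [0.04,0.004,0,0,0,0,-1],
  [0.04,0.004,0,0,0,0,-1],
  [0.04,0.004,0,0,0,0,-1],
])

```text
t: 13.87
ee_pos: [500.1, -66.0, 214.4]
tool_rot: [2.155, 2.285, -0.001]
contact_force: [1.4, 0.2, -0.7]
grip_width: 0.097
```

```bash
python3 - <<'E'
from rig import env
from h import *
f=env.grab_frame("wrist");p=cloud(f);s=env.read_state();np.savez("w7.npz",**f);e=s["ee_pos"]
print(e,s["tool_rot"],s["qpos"].round(2),s["grip_width"],s["contact_force"])
d=Ro.from_rotvec(s["tool_rot"]).inv().apply((p-e).reshape(-1,3)).reshape(p.shape)
for zr in((-20,-8),(-18,-13)):
    P=d[cloud_sel(d,(-5,25),(-5.5,5.5),zr)]; print("head in tool",len(P),P.min(0).round(1),P.max(0).round(1),P.mean(0).round(1))
P=p[cloud_sel(p,(495,555),(-30,40),(118,128))];print("cyl",len(P),circ(P),cv2.minAreaRect(P[:,:2].astype(np.float32))[0])
c0=np.array([524.5,4.8]);S=10;w=np.array([[-20,-20],[20,-20],[20,20],[-20,20]])
src=np.float32([proj(f,(*(c0+q),122)) for q in w]);dst=np.float32([[(q[0]+20)*S,(20-q[1])*S] for q in w])
r=cv2.warpPerspective(f["img"],cv2.getPerspectiveTransform(src,dst),(400,400),flags=cv2.INTER_CUBIC)
u,v=proj(f,e).astype(int);c=f["img"][160:400,200:440]
cv2.imwrite("pics/w7.png",np.hstack([cv2.resize(c,(400,400)),r]))
E
```

```text
[500.09629605 -66.37842714 214.4721352 ] [ 2.15583512e+00  2.28411272e+00 -7.49064967e-04] [-0.36  0.41  0.53  2.15 -0.34  0.66  0.46] 0.10178975722417698 [ 0.28459433  0.32294069 -0.99858362]
head in tool 1812 [ -5.   -5.5 -19.7] [18.3  5.5 -8. ] [  6.9   0.  -13.7]
head in tool 1081 [ -5.   -5.5 -18. ] [ 17.4   5.5 -13. ] [  5.4   0.  -14.5]
cyl 2886 (array([525.5,   4. ]), 21.2) (524.25146484375, 4.738248825073242)
```

View pics/w7.png

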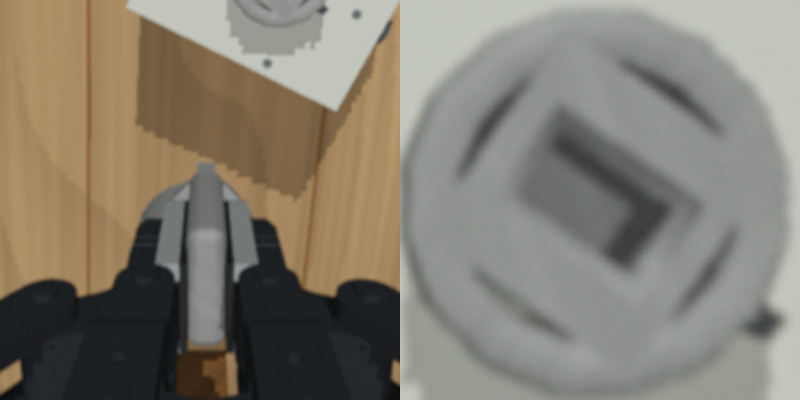

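Key held upright with its centre 2.7 mm off the TCP along tool x, head top at TCP+14.4. The slot's long axis is at −35.5°. Moving over the switch and turning by −51.2°.

>>> step_arm([
  [0.03,0.013,0,0,0,0,-1],
  [0.06,0.026,0,0,0,0,-1],
  [0.068,0.0307,0,0,0,0,-1],
  [0.068,0.0307,0,0,0,0,-1],
])

```text
t: 14.25
ee_pos: [528.5, 6.8, 214.2]
tool_rot: [2.15, 2.29, 0.002]
contact_force: [-0.2, -0.7, -1.6]
grip_width: 0.097
```

>>> step_arm([
  [0,0,0,0,0,-5.2,-1],
  [0,0,0,0,0,-10.4,-1],
  [0,0,0,0,0,-15.6,-1],
  [0,0,0,0,0,-20.8,-1],
  [0,0,0,0,0,-26,-1],
])

```text
t: 14.67
ee_pos: [526.1, 1.8, 214.3]
tool_rot: [1.583, 2.713, -0.002]
contact_force: [0.5, 0.3, -0.6]
grip_width: 0.103
```

>>> step_arm([
  [0,0,0,0,0,-6,-1],
  [0,0,0,0,0,-12,-1],
  [0,0,0,0,0,-18,-1],
  [0,0,0,0,0,-25.2,-1],
  [0,0,0,0,0,-25.2,-1],
])

```text
t: 15.08
ee_pos: [526.2, 1.8, 214.4]
tool_rot: [0.957, 2.992, -0.002]
contact_force: [0.6, -0.3, -0.5]
grip_width: 0.099
```

>>> step_arm([
  [0,0,0,0,0,0,-1],
  [0,0,0,0,0,0,-1],
  [0,0,0,0,0,0,-1],
])

```text
t: 15.33
ee_pos: [526.7, 4.0, 214.3]
tool_rot: [0.959, 2.992, -0.001]
contact_force: [-0.1, 0.3, 0.2]
grip_width: 0.101
```

```bash
cat > st.py <<'E'
from rig import env
from h import *
s=env.read_state();R=Ro.from_rotvec(s["tool_rot"]).as_matrix()
k=s["ee_pos"]+R@[2.7,0,58.6]
print("t",s["t"],"tcp",s["ee_pos"].round(1),"yaw",np.degrees(np.arctan2(R[1,1],R[0,1])).round(1),"tilt",(R[:2,2]).round(3),"F",s["contact_force"].round(1),"M",s["ft_torque"].round(2),"w",round(s["grip_width"],3),"q",s["qpos"].round(2))
print("key origin",k.round(1),"to slot, tool frame mm",(R.T@(np.array([524.6,5.0,122])-k)).round(1))
E
python3 st.py
```

```text
t 15.3333 tcp [526.7   4.  214.3] yaw 54.5 tilt [-0. -0.] F [-0.1  0.3  0.2] M [-0.01  0.   -0.06] w 0.101 q [-0.3   0.41  0.28  2.09 -0.18  0.66  1.04]
key origin [524.5   5.6 155.7] to slot, tool frame mm [-0.4 -0.4 33.7]
```

>>> step_arm([
  [-0.0004,-0.0004,0.01,0,0,0,-1],
  [-0.0004,-0.0004,0.02,0,0,0,-1],
  [-0.0004,-0.0004,0.028,0,0,0,-1],
  [-0.0004,-0.0004,0.03,0,0,0,-1],
  [-0.0004,-0.0004,0.03,0,0,0,-1],
])

```text
t: 15.75
ee_pos: [526.0, 4.5, 182.9]
tool_rot: [-0.953, -2.991, 0.002]
contact_force: [0.1, -0.0, -0.8]
grip_width: 0.099
```

>>> step_arm([
  [0,0,0,0,0,0,-1],
  [0,0,0,0,0,0,-1],
  [0,0,0,0,0,0,-1],
])

```text
t: 16.0
ee_pos: [527.3, 4.4, 184.6]
tool_rot: [0.954, 2.992, 0.0]
contact_force: [-0.6, 0.2, -0.8]
grip_width: 0.1
```

```bash
python3 st.py; python3 - <<'E'
from rig import env
from h import *
o=[]
for n in("scene","wrist"):
    f=env.grab_frame(n);u,v=proj(f,(524.5,5,126)).astype(int);h=25 if n=="scene" else 60
    print(n,u,v);v0=max(v-h,0)
    o.append(cv2.resize(f["img"][v0:v0+2*h,u-h:u+h],(400,400),interpolation=cv2.INTER_CUBIC))
cv2.imwrite("pics/m8.png",np.hstack(o))
E
```

```text
t 16.0 tcp [527.3   4.4 184.6] yaw 54.6 tilt [0.001 0.   ] F [-0.6  0.2 -0.8] M [-0.01 -0.    0.02] w 0.1 q [-0.29  0.45  0.26  2.12 -0.2   0.6   1.06]
key origin [525.1   6.  126. ] to slot, tool frame mm [-0.1 -1.1  4. ]
scene 372 228
wrist 320 263
```

View pics/m8.png

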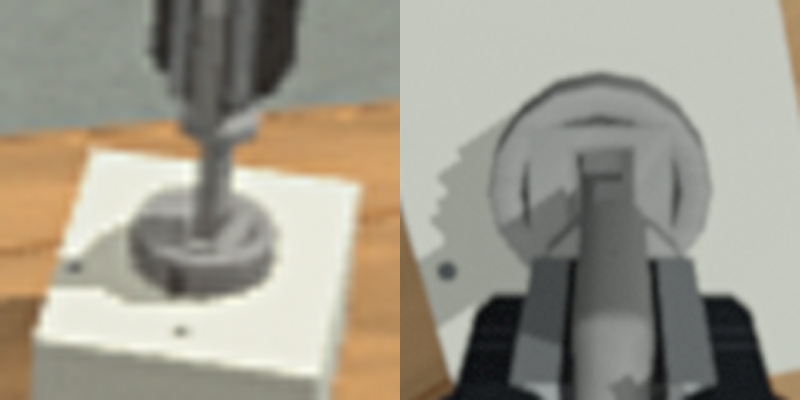

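The blade stands right over the slot in both views. Nudging −1 mm in tool y and pushing down with force checks.

>>> step_arm([
  [-0.0002,-0.001,0.002,0,0,0,-1],
  [-0.0002,-0.001,0.004,0,0,0,-1],
  [-0.0002,-0.001,0.006,0,0,0,-1],
  [-0.0002,-0.001,0.008,0,0,0,-1],
  [-0.0002,-0.001,0.008,0,0,0,-1],
])

```text
t: 16.52
ee_pos: [526.2, 3.5, 175.8]
tool_rot: [-0.954, -2.992, 0.001]
contact_force: [0.4, -0.0, -1.8]
grip_width: 0.098
```

```bash
python3 st.py
```

```text
t 16.5167 tcp [526.2   3.5 175.8] yaw 54.6 tilt [-0.001 -0.   ] F [ 0.4 -0.  -1.8] M [-0.02  0.01  0.03] w 0.098 q [-0.28  0.46  0.25  2.12 -0.2   0.58  1.07]
key origin [523.9   5.1 117.2] to slot, tool frame mm [-0.6  0.3 -4.8]
```

>>> step_arm([
  [0,0,0.004,0,0,0,-1],
  [0,0,0.008,0,0,0,-1],
  [0,0,0.012,0,0,0,-1],
  [0,0,0.015,0,0,0,-1],
  [0,0,0.015,0,0,0,-1],
])

```text
t: 16.93
ee_pos: [526.0, 3.5, 160.5]
tool_rot: [-0.954, -2.992, 0.001]
contact_force: [1.2, -0.2, -0.4]
grip_width: 0.103
```

```bash
python3 st.py
```

```text
t 16.9333 tcp [526.    3.5 160.5] yaw 54.6 tilt [-0.002 -0.   ] F [ 1.2 -0.2 -0.4] M [0.05 0.03 0.03] w 0.103 q [-0.27  0.49  0.24  2.13 -0.21  0.54  1.08]
key origin [523.7   5.  101.9] to slot, tool frame mm [ -0.7   0.5 -20.1]
```

>>> step_arm([
  [0,0,0.003,0,0,0,-1],
  [0,0,0.006,0,0,0,-1],
  [0,0,0.008,0,0,0,-1],
  [0,0,0.0085,0,0,0,-1],
  [0,0,0.0085,0,0,0,-1],
])

```text
t: 17.35
ee_pos: [526.5, 3.5, 152.7]
tool_rot: [-0.954, -2.993, 0.0]
contact_force: [-0.0, -1.0, -1.1]
grip_width: 0.098
```

```bash
python3 st.py
```

```text
t 17.35 tcp [526.5   3.5 152.7] yaw 54.6 tilt [-0.  0.] F [-0.  -1.  -1.1] M [-0.03 -0.02 -0.  ] w 0.098 q [-0.26  0.5   0.23  2.14 -0.22  0.53  1.08]
key origin [524.3   5.1  94.1] to slot, tool frame mm [ -0.3   0.1 -27.9]
```

Nominally home at −27.9 mm, but no contact force yet, so I push a bit more.

>>> step_arm([
  [0,0,0.0005,0,0,0,-1],
  [0,0,0.001,0,0,0,-1],
  [0,0,0.0015,0,0,0,-1],
  [0,0,0.0015,0,0,0,-1],
  [0,0,0.0015,0,0,0,-1],
])

```text
t: 17.77
ee_pos: [526.7, 3.4, 152.5]
tool_rot: [0.954, 2.993, 0.001]
contact_force: [-1.5, -0.2, 9.6]
grip_width: 0.1
```

```bash
python3 st.py
```

```text
t 17.7667 tcp [526.7   3.4 152.5] yaw 54.6 tilt [0.    0.001] F [-1.5 -0.2  9.6] M [ 0.02  0.51 -0.03] w 0.1 q [-0.26  0.5   0.23  2.14 -0.22  0.52  1.09]
key origin [524.5   5.   93.9] to slot, tool frame mm [ -0.1   0.  -28.1]
```

Fully home (9.6 N reaction at −28.1 mm). Turning clockwise (+wz) about the key axis.

>>> step_arm([
  [0,-0.0003,0,0,0,6,-1],
  [0.0001,-0.0006,0,0,0,12,-1],
  [0.0001,-0.0008,0,0,0,18,-1],
  [0.0002,-0.0011,0,0,0,24,-1],
  [0.0004,-0.0013,0,0,0,30,-1],
], squeeze=60)

```text
t: 18.18
ee_pos: [525.9, 2.2, 152.6]
tool_rot: [1.703, 2.639, 0.002]
contact_force: [-2.0, -0.8, 8.9]
grip_width: 0.095
```

```bash
python3 st.py
```

```text
t 18.1833 tcp [525.9   2.2 152.6] yaw 24.3 tilt [0.001 0.   ] F [-2.  -0.8  8.9] M [-0.21  0.55  0.11] w 0.095 q [-0.37  0.52  0.38  2.14 -0.37  0.54  0.71]
key origin [524.9   4.7  94. ] to slot, tool frame mm [  0.4  -0.1 -28. ]
```

>>> step_arm([
  [0,-0.0003,0,0,0,6,-1],
  [0.0001,-0.0006,0,0,0,12,-1],
  [0.0001,-0.0008,0,0,0,18,-1],
  [0.0002,-0.0011,0,0,0,24,-1],
  [0.0002,-0.0011,0,0,0,24,-1],
])

```text
t: 18.6
ee_pos: [524.8, 1.8, 152.6]
tool_rot: [2.213, 2.229, 0.001]
contact_force: [-3.3, -0.5, 9.7]
grip_width: 0.093
```

```bash
python3 st.py
```

```text
t 18.6 tcp [524.8   1.8 152.6] yaw 0.4 tilt [ 0.001 -0.   ] F [-3.3 -0.5  9.7] M [-0.14  0.54 -0.01] w 0.093 q [-0.46  0.54  0.5   2.15 -0.48  0.56  0.41]
key origin [524.8   4.5  94. ] to slot, tool frame mm [  0.5  -0.2 -28. ]
```

>>> step_arm([
  [0,-0.0002,0,0,0,3,-1],
  [0,-0.0003,0,0,0,6,-1],
  [0,-0.0003,0,0,0,6,-1],
])

```text
t: 18.85
ee_pos: [524.5, 1.8, 152.6]
tool_rot: [2.325, 2.112, 0.002]
contact_force: [-1.2, -0.8, 10.4]
grip_width: 0.099
```

```bash
python3 st.py
```

```text
t 18.85 tcp [524.5   1.8 152.6] yaw -5.5 tilt [0.001 0.   ] F [-1.2 -0.8 10.4] M [-0.16  0.46  0.03] w 0.099 q [-0.47  0.55  0.53  2.15 -0.51  0.57  0.34]
key origin [524.8   4.5  94. ] to slot, tool frame mm [  0.5  -0.2 -28. ]
```

>>> step_arm([
  [0,-0.0001,0,0,0,2,-1],
  [0,-0.0002,0,0,0,4,-1],
  [0,-0.0002,0,0,0,4,-1],
])

```text
t: 19.1
ee_pos: [524.3, 1.8, 152.6]
tool_rot: [2.396, 2.031, 0.002]
contact_force: [-2.3, -0.8, 9.2]
grip_width: 0.1
```

```bash
python3 st.py
```

```text
t 19.1 tcp [524.3   1.8 152.6] yaw -9.4 tilt [0.001 0.   ] F [-2.3 -0.8  9.2] M [-0.14  0.49 -0.07] w 0.1 q [-0.49  0.55  0.55  2.15 -0.53  0.57  0.29]
key origin [524.8   4.5  94. ] to slot, tool frame mm [  0.5  -0.3 -28. ]
```

>>> step_arm([
  [0,-0.0001,0,0,0,2,-1],
  [0,-0.0002,0,0,0,4,-1],
  [0,-0.0002,0,0,0,4,-1],
])

```text
t: 19.35
ee_pos: [523.9, 2.0, 152.5]
tool_rot: [-2.466, -1.946, -0.001]
contact_force: [-1.8, 0.3, 10.6]
grip_width: 0.099
```

```bash
python3 st.py
```

```text
t 19.35 tcp [523.9   2.  152.5] yaw -13.4 tilt [0.001 0.001] F [-1.8  0.3 10.6] M [-0.05  0.62 -0.  ] w 0.099 q [-0.5   0.55  0.57  2.15 -0.55  0.58  0.24]
key origin [524.6   4.7  93.9] to slot, tool frame mm [  0.3  -0.  -28.1]
```

```bash
sed -i 's/^print("key/print("tau",s["joint_efforts"].round(3));print("key/' st.py; python3 st.py
```

```text
t 19.35 tcp [523.9   2.  152.5] yaw -13.4 tilt [0.001 0.001] F [-1.8  0.3 10.6] M [-0.05  0.62 -0.  ] w 0.099 q [-0.5   0.55  0.57  2.15 -0.55  0.58  0.24]
tau [ -0.172 -35.53    5.382 -10.977  -0.266  -0.693  -0.135]
key origin [524.6   4.7  93.9] to slot, tool frame mm [  0.3  -0.  -28.1]
```

>>> step_arm([
  [0,-0.0001,0,0,0,2,-1],
  [0,-0.0002,0,0,0,4,-1],
  [0,-0.0002,0,0,0,4,-1],
])

```text
t: 19.6
ee_pos: [523.7, 2.2, 152.5]
tool_rot: [-2.531, -1.86, -0.001]
contact_force: [-2.0, -0.2, 10.6]
grip_width: 0.093
```

```bash
python3 st.py
```

```text
t 19.6 tcp [523.7   2.2 152.5] yaw -17.4 tilt [0.001 0.001] F [-2.  -0.2 10.6] M [-0.01  0.57  0.08] w 0.093 q [-0.52  0.56  0.59  2.15 -0.57  0.58  0.19]
tau [  0.036 -35.409   5.73  -10.892  -0.357  -0.717  -0.263]
key origin [524.6   4.8  93.9] to slot, tool frame mm [  0.2  -0.  -28.1]
```

>>> step_arm([
  [0,-0.0001,0,0,0,2,-1],
  [0,-0.0002,0,0,0,4,-1],
  [0,-0.0002,0,0,0,4,-1],
])

```text
t: 19.85
ee_pos: [523.6, 2.5, 152.6]
tool_rot: [-2.594, -1.772, -0.002]
contact_force: [-2.2, 0.6, 10.1]
grip_width: 0.097
```

```bash
python3 st.py
```

```text
t 19.85 tcp [523.6   2.5 152.6] yaw -21.3 tilt [0.001 0.001] F [-2.2  0.6 10.1] M [0.11 0.54 0.25] w 0.097 q [-0.53  0.56  0.61  2.16 -0.59  0.59  0.14]
tau [  0.29  -35.326   6.166 -10.717  -0.39   -0.74   -0.386]
key origin [524.7   5.1  94. ] to slot, tool frame mm [ -0.1  -0.  -28. ]
```

Joint-7 torque climbs linearly (0.135→0.263→0.386 N m) from yaw ≈ −12°, well above the 0.05 N m needed to turn it, and at the angle where I expect the hard stop. Backing off inside the free play, then releasing.

>>> step_arm([
  [0,0.0001,0,0,0,-3,-1],
  [0,0.0003,-0.0005,0,0,-6,-1],
  [0,0.0004,-0.001,0,0,-8,-1],
  [0,0.0004,-0.001,0,0,-8,-1],
], squeeze=20)

```text
t: 20.18
ee_pos: [523.8, 2.4, 152.6]
tool_rot: [2.464, 1.949, 0.001]
contact_force: [-1.4, -0.7, 3.7]
grip_width: 0.097
```

```bash
python3 st.py
```

```text
t 20.1833 tcp [523.8   2.4 152.6] yaw -13.3 tilt [0.001 0.   ] F [-1.4 -0.7  3.7] M [-0.05  0.29  0.01] w 0.097 q [-0.5   0.55  0.57  2.15 -0.55  0.58  0.24]
tau [ 2.0000e-02 -3.8428e+01  5.9480e+00 -1.1226e+01 -8.2000e-02 -2.4600e-01
  1.2400e-01]
key origin [524.5   5.   94. ] to slot, tool frame mm [ -0.    0.2 -28. ]
```

Joint-7 torque includes about ±0.13 of direction-dependent friction, so the net torque at the stop was about 0.25 N m. I push once more, firmer, to be sure.

>>> step_arm([
  [0,-0.0002,0,0,0,4,-1],
  [0,-0.0004,0.0005,0,0,8,-1],
  [0.0001,-0.0006,0.001,0,0,12,-1],
  [0.0001,-0.0006,0.001,0,0,14,-1],
  [0.0001,-0.0006,0.001,0,0,14,-1],
], squeeze=70)

```text
t: 20.6
ee_pos: [523.5, 3.2, 152.5]
tool_rot: [-2.682, -1.634, -0.001]
contact_force: [-4.1, 0.6, 13.8]
grip_width: 0.1
```

```bash
python3 st.py
```

```text
t 20.6 tcp [523.5   3.2 152.5] yaw -27.3 tilt [0.    0.001] F [-4.1  0.6 13.8] M [0.36 0.7  0.46] w 0.1 q [-0.55  0.57  0.64  2.16 -0.61  0.6   0.06]
tau [  0.94  -33.849   6.766 -10.272  -0.448  -1.041  -0.605]
key origin [524.8   5.6  93.9] to slot, tool frame mm [ -0.6   0.1 -28.1]
```

>>> step_arm([
  [0,0.0002,0,0,0,-4,-1],
  [0,0.0004,-0.0005,0,0,-8,-1],
  [0.0001,0.0006,-0.001,0,0,-11,-1],
  [0.0001,0.0006,-0.001,0,0,-11,-1],
])

```text
t: 20.93
ee_pos: [523.8, 2.6, 152.6]
tool_rot: [-2.514, -1.883, -0.001]
contact_force: [-2.2, 1.1, 4.7]
grip_width: 0.097
```

```bash
python3 st.py
```

```text
t 20.9333 tcp [523.8   2.6 152.6] yaw -16.3 tilt [0.    0.001] F [-2.2  1.1  4.7] M [-0.01  0.33  0.11] w 0.097 q [-0.51  0.56  0.58  2.15 -0.56  0.58  0.2 ]
tau [  0.231 -37.861   6.104 -11.171  -0.117  -0.398   0.13 ]
key origin [524.5   5.2  94. ] to slot, tool frame mm [ -0.1   0.1 -28. ]
```

Hard stop confirmed (0.46 N m). Releasing and rising.

>>> step_arm([
  [0,0,0,0,0,0,-0.7],
  [0,0,0,0,0,0,-0.3],
  [0,0,0,0,0,0,0.1],
  [0,0,0,0,0,0,0.3],
  [0,0,0,0,0,0,0.3],
])

```text
t: 21.35
ee_pos: [523.7, 2.5, 152.1]
tool_rot: [2.515, 1.882, -0.0]
contact_force: [0.9, -0.7, 0.1]
grip_width: 0.649
```

>>> step_arm([
  [0,0,-0.01,0,0,0,0.3],
  [0,0,-0.03,0,0,0,0.3],
  [0,0,-0.06,0,0,0,0.3],
  [0,0,-0.09,0,0,0,0.3],
  [0,0,-0.11,0,0,0,0.3],
])

```text
t: 21.77
ee_pos: [524.5, 1.8, 265.2]
tool_rot: [2.515, 1.88, 0.003]
contact_force: [-0.1, 0.4, 0.7]
grip_width: 0.653
```

>>> step_arm([
  [-0.03,0,0,0,0,0,0.3],
  [-0.05,0,0,0,0,0,0.3],
  [-0.05,0,0,0,0,0,0.3],
  [-0.05,0,0,0,0,0,0.3],
])

```text
t: 22.1
ee_pos: [509.2, -46.8, 263.1]
tool_rot: [2.518, 1.878, 0.001]
contact_force: [1.0, -0.0, 0.4]
grip_width: 0.653
```

```bash
python3 - <<'E'
from rig import env
from h import *
f=env.grab_frame("wrist");p=cloud(f);s=env.read_state();print(s["ee_pos"],s["grip_width"])
P=p[cloud_sel(p,(490,560),(-30,40),(150,175))];print("head top",len(P),np.median(P[:,2]),cv2.minAreaRect(P[:,:2].astype(np.float32)))
sc=env.grab_frame("scene");q=cloud(sc)
P=q[cloud_sel(q,(490,600),(210,310),(178,196))];print("pile",circ(P),np.median(P[:,2]))
u,v=proj(f,(524.5,5,140)).astype(int);h=55;print(u,v);v0=max(v-h,0)
cv2.imwrite("pics/fin.png",np.hstack([cv2.resize(f["img"][v0:v0+2*h,u-h:u+h],(360,360),interpolation=cv2.INTER_CUBIC),cv2.resize(sc["img"][170:290,220:510],(435,360))]))
E
```

```text
[509.55591217 -45.56952353 262.78323136] 0.6517740850870021
head top 632 165.74678638803408 ((524.49169921875, 4.724615097045898), (29.400236129760742, 9.140028953552246), 73.737060546875)
pile (array([543.9, 258. ]), 32.6) 184.84914748774221
322 165
```

View pics/fin.png

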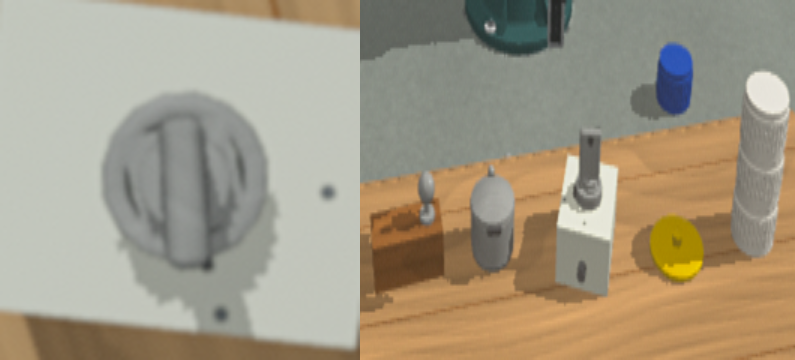

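```bash
python3 -c "
from rig import env
print(env.sign_off())"
```

```text
the job is handed in; nothing more can be done
None
```

The job is done and handed in at about 22 s on the robot's clock. I stacked the white ramekin upside down on the pile. The flat-headed key is fully home in the switch, turned clockwise to its stop, and left standing there with the gripper clear.

**Pile:** the top ramekin's centre agrees with the one below it to 1–2 mm, which is about the calibration error. Its top reads z ≈ 185, against 186 expected.

**Key depth:** it met about 10 N of resistance at 28.1 mm below the slot's mouth. The head top reads 165.7 mm, against 167 expected; the wrist camera read about 1 mm low throughout.

**Switch:** torque rose steadily to 0.46 N m with no further give, so I take it to be at the hard stop. The key rests at −106°, which matches the expected end angle plus free play to within about 3°. I did not see the slot itself after turning.

**Force readings:** one joint-torque reading looked wrong while I was backing off. Its sign followed the direction of turning, so I put it down to joint friction, and the wrist moment there was near zero.

**Bystanders:** the last picture showed the salt cellar, yellow lid and round-headed key apparently undisturbed. The egg cooker was outside that crop and I did not re-check it; the arm stayed well clear of it.

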